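# Hang the lift-off door on the charcoal grill

### The job

Take the grill door, the panel with the two round hinge sockets on its edge, out of the wooden rack and hang it on the two upright hinge pins at the front of the charcoal grill: bring it in from the front just above the pins and lower it until both sockets sit fully home, with the door upright and shut across the stoke opening. Leave the plain plate standing in its rack slot, and let go of the door.

Things in the scene. Friction and masses are not known exactly. Their poses are not given: they have to be found in the camera images.
- door_centre (a point): Panel centre of the loose steel door (0.4-0.8 kg) upright in a rack slot, 30 mm deep. Panel 8 (x) x 150 (y) x 180 mm (z), lower edge 90 mm below. Wooden grip 18 x 75 x 26 mm, centre 130 mm above this point, open below but for two stems. -x: outer face with lug; +y: edge with two hinge sockets. Hung shut: axes parallel to grill_hinge's, this point 95 mm to its -y and 16 mm lower.
- door_hinge (a point): Same door, same axes: point on the axis of its two sockets, midway between them; 95 mm to +y of the panel centre, 16 mm above it. Sockets: upright open tubes, 36 mm outer, 28 mm inner diameter, 22 mm tall, undersides 56 mm below and 34 mm above this point. Meets grill_hinge when fully home.
- grill_hinge (a point): On the axis of the fixed grill's two pins, 25 mm before its front, left of the opening. +x into grill, +y left, z up. Pins 19 mm thick, 28 tall, pointed, on 10 mm thick shoulders whose tops are 56 mm below and 34 mm above this point: bring the door in level from the front 28 to 58 mm above home (lower socket passes under upper shoulder), then straight down. Grill top 59, tubes on it 112 mm above.
- plate_centre (a point): Centre of the plain steel plate in the other slot (slots 90 mm apart, running along y, the panels' width): same panel size, wooden grip and axes as the door, but without sockets or lug. It stays in its slot.
Not all that is in view belongs to the job. What is shaped like the part that bears door_centre but purple is not meant.

How it is judged (in metres and radians):
At the end, for the whole second after the job is handed in: Both sockets sit home on the two pins (hinge points within 10 mm sideways, 7 mm in height), the door is upright within 8 degrees and shut across the opening (its centre within 45 mm, about 25 degrees of swing), and the plain plate is still in its slot (moved less than 30 mm) (horizontal distance between door_hinge and grill_hinge below 0.01 m and z of door_hinge in the frame of grill_hinge between -0.007 and 0.007 m and angle between door_centre's own z axis and vertical below 0.14 rad and x of door_centre in the frame of grill_hinge between -0.045 and 0.045 m and y of door_centre in the frame of grill_hinge below -0.07 m and distance of plate_centre from where it was at the start of the episode below 0.03 m); the robot touches nothing.
It fails at once if the plain plate is lifted out of or knocked from its slot (distance of plate_centre from where it was at the start of the episode above 0.04 m).
It also fails if it takes over 45 s, if anything falls off the work surface, if the arm or the gripper's body presses on something with over 40 N, if the wrist force passes 120 N, or if a joint passes its speed limit or range.

### The arm

A 6-joint arm with a two-finger parallel gripper is mounted at the origin on the work surface. World frame = base frame: x ahead of the robot, y to its left, z up, the work surface at z = 0. Lengths are in mm, angles in degrees, forces in N, time in s.
With the tool pointing down it reaches from about 350 to 850 mm from the base axis. Payload 8.1 kg.
Tool frame: the origin (TCP) lies midway between the tips of the shut fingers; the grasp point (between the pads) lies 19 mm behind it (r.grip_point_offset is the distance from the TCP to the grasp point, in mm); z points along the fingers, y is the line along which they close (so a half turn about z gives the same grasp; the last joint's range is limited). The gripper opens to 85 mm and grips with 20 to 120 N. Pads are 22 mm wide; open, the fingers measure 114 mm over their backs; the gripper's body (76 mm by 85 mm) begins 54 mm behind the grasp point. The pads swing forward as they close: fully open they stand 13 mm farther back than shut.
Start: joints at [-71.242, 7.471, 85.268, -0, 87.261, -4.893], TCP at [240.725, -549.597, 193.992] pointing down, gripper open.
Joint ranges: [-169.43, 169.43], [-51.17, 129.36], [1.28, 143.12], [-76.62, 256.62], [0, 156.53], [-152.29, 152.29]. Speed limits (degrees/s): [136.94, 136.94, 159.86, 180, 180, 180].

### API

Orientations are given as [roll, pitch, yaw] about the fixed x, y, z axes, in that order (R = Rz(yaw) Ry(pitch) Rx(roll)).
In Python, from bench import r gives the robot as it stands.
- The arm moves only by the shell command python3 -m inch 'ROWS' [FORCE]. ROWS is JSON, one flat list of numbers, 7 for each row, row after row: the shift along the world's x, y, z in m, then the turn, a rotation vector about the world's x, y, z in degrees, then the closure in counts, from 0 (fully open) to 255 (shut). A call has 1 to 10 rows; each row shifts and turns the commanded pose from where the row before left it; what a row does not reach is not made up. A row lasts 1/10 s, in which the tool goes at most 50 mm and 8.59 degrees, less where a joint would pass 70% of its speed; a pose out of reach is approached as far as the arm can. A call with a gripper value outside its range is refused whole. The fingers move at their own pace and stop on an object; FORCE is the grip in N (left out, the last holds). Time passes only in rows, so rows that do not move let the fingers close. It gives the time, the measured TCP pose, the force and the opening at its end, in the units of the state.
- r.sense(): the state, without advancing time (a new reading comes with each control period).
- r.snapshot(name): name is "scene" or "top"; returns (picture, depth): 384x512x3 uint8, red, green, blue; 384x512 float32, mm along the optical axis (not along the pixel's ray), 0 where there is no reading.
- r.get_calibration(name): a dict with "fovy" (degrees; the focal length in pixels is half the picture's height over the tangent of half this angle, whatever the lens; pixels are square), "cx", "cy" (the principal point, pixels), "k1" (the pictures are not rectified: a ray, as slopes to the right and down, at radius r is drawn at 1 + k1 r^2 times it, then the intrinsics apply), "position" and "rotation" of the camera in the world. Camera axes: x right, y up, looking along -z (the intrinsics and any distortion apply to the point x, -y, -z); pixel columns grow to the right and rows downward; lengths in mm; the calibration is good to about 2 mm. A picture is of the moment at which its call begins. get_calibration takes no time and is no camera call.
- r.hand_in(): hands the job in, once; it reports no verdict.
The state is a dict: "time": time; "joint_pos": joint angles; "qd": joint speeds; "joint_efforts": joint torques, N m; "tool_pos": TCP position; "tcp_rot": TCP orientation; "ft_force": force on the tool from outside, world axes, zero at the start; "wrist_torque": the same for the moment, N m; "finger_gap": finger opening in mm.
Only numpy, scipy, OpenCV 4.12 (cv2) and the standard library are available. Lean on these libraries where they do the work, as an engineer would, in place of code of your own. Each camera call takes 0.05 s, during which the arm holds its last target. There are 200 camera calls.

## Working session

There is one attempt and no reset: what is moved stays moved. The work goes in short steps, Python scripts to look and compute and a shell command to move; the robot and the scene stay as the last step left them, time stands still between calls to the robot, and variables do not carry over. Pictures are saved under pics/ and viewed, on a budget of 10 in all, crops included, one or two more only if the job needs it, and the job is handed in when it is done.

```bash
mkdir -p pics; ls; cat > h.py <<'E'
from bench import r
import numpy as np, cv2
def cloud(name):
    img,d=r.snapshot(name); c=r.get_calibration(name)
    H,W=d.shape; f=H/2/np.tan(np.radians(c["fovy"])/2)
    u,v=np.meshgrid(np.arange(W),np.arange(H))
    K=np.array([[f,0,c["cx"]],[0,f,c["cy"]],[0,0,1.]])
    p=cv2.undistortPoints(np.stack([u,v],-1).reshape(-1,1,2).astype(float),K,np.array([c["k1"],0,0,0.])).reshape(H,W,2)
    P=np.stack([p[...,0]*d,-p[...,1]*d,-d],-1)
    R=np.array(c["rotation"]); 
    Wd=P@R.T+np.array(c["position"]); Wd[d==0]=np.nan
    return img,d,Wd
def save(img,n,box=None,s=1):
    if box: img=img[box[1]:box[3],box[0]:box[2]]
    cv2.imwrite("pics/"+n,cv2.resize(img[...,::-1],None,fx=s,fy=s,interpolation=cv2.INTER_CUBIC))
E
python3 - <<'E'
from h import *
for n in("scene","top"):
    i,d,w=cloud(n); save(i,n+"0.png",s=1.5); np.savez(n+"0.npz",i=i,w=w); print(r.get_calibration(n))
print(r.sense())
E
```

```text
picsTraceback (most recent call last):
  File "<stdin>", line 3, in <module>
  File "h.py", line 11, in cloud
    Wd=P@R.T+np.array(c["position"]); Wd[d==0]=np.nan
       ~~~~~^~~~~~~~~~~~~~~~~~~~~~~~
ValueError: operands could not be broadcast together with shapes (384,512) (3,)
```

```bash
sed -i 's/R=np.array(c\["rotation"\]); /R=Rotation.from_euler("xyz",c["rotation"],degrees=True).as_matrix()/; 1a from scipy.spatial.transform import Rotation' h.py
python3 - <<'E'
from h import *
for n in("scene","top"):
    i,d,w=cloud(n); save(i,n+"0.png",s=1.5); np.savez(n+"0.npz",i=i,w=w); print(r.get_calibration(n)); print(np.nanmedian(w[...,2]))
print(r.sense())
E
```

```text
{'fovy': 53.655383677279495, 'cx': 254.63938907049172, 'cy': 196.33154159129782, 'k1': -0.08035956283605866, 'position': array([937.71648852, 478.91071093, 704.30695041]), 'rotation': array([ 44.87296574,  -0.30234765, 121.37821603])}
2.5230309914983877
{'fovy': 51.6185694221023, 'cx': 254.76642493113025, 'cy': 194.37756144415403, 'k1': 0.02779885559859993, 'position': array([307.87643738, 194.80682409, 900.51205757]), 'rotation': array([  6.9746939 ,  -0.54969573, -89.48847719])}
1.0836075682631758
{'time': 0.15, 'joint_pos': array([-7.12418902e+01,  7.50479331e+00,  8.53167053e+01, -6.20169273e-04,
        8.72610195e+01, -4.89509520e+00]), 'qd': array([ 0.02440941, -0.04187145, -0.1664428 , -0.0328683 , -0.0800483 ,
        0.03830858]), 'joint_efforts': array([ 1.45533970e-03, -5.70063150e+01, -5.01160276e+01, -4.96339260e-05,
        9.57021432e-03,  1.00774910e-04]), 'tool_pos': array([ 240.56046422, -549.13528407,  193.17249888]), 'tcp_rot': array([-1.79917730e+02, -6.42424115e-03,  2.36532305e+01]), 'ft_force': array([ 0.20885534,  0.19273152, -0.10786603]), 'wrist_torque': array([-0.00823139, -0.04495645, -0.04674575]), 'finger_gap': 85.35456175653422}
```

View pics/scene0.png

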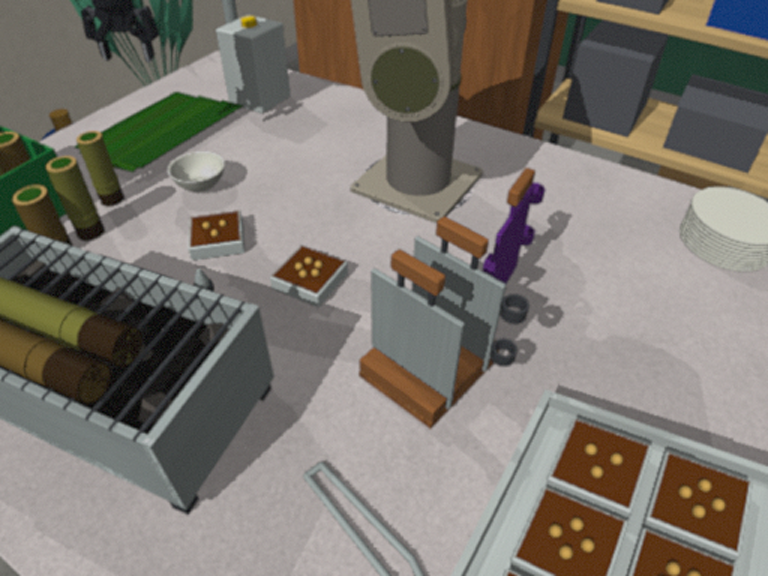

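View pics/top0.png

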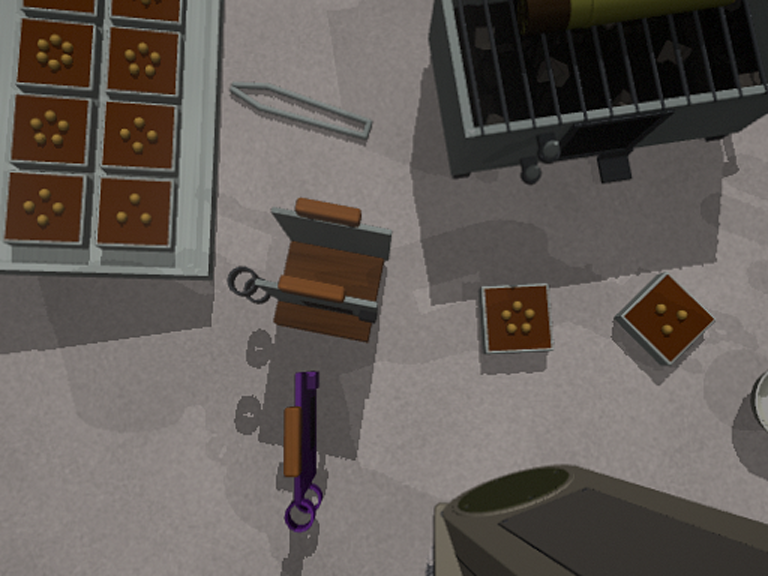

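Top view (768 px scale): candidates for the door are the steel panel with two grey socket rings at (243,283) and grip at (311,288), the plain plate with grip at (328,211), and the purple look-alike at (300,450). I choose the first. The grill is at the upper right, with pins at about (550,150) and (530,172).

```bash
python3 - <<'E'
from h import *
a=np.load("top0.npz"); i,w=a["i"],a["w"]
c1=cv2.resize(i[125:235,145:265][...,::-1],None,fx=4,fy=4,interpolation=cv2.INTER_CUBIC)
c2=cv2.resize(i[60:135,290:500][...,::-1],None,fx=3.5,fy=3.5,interpolation=cv2.INTER_CUBIC)
H=max(c1.shape[0],0); C=np.zeros((c1.shape[0]+c2.shape[0],max(c1.shape[1],c2.shape[1]),3),np.uint8)
C[:c1.shape[0],:c1.shape[1]]=c1; C[c1.shape[0]:,:c2.shape[1]]=c2
C=C[:, :800];print(C.shape); cv2.imwrite("pics/crop1.png",cv2.resize(C,None,fx=.8,fy=.8))
hsv=cv2.cvtColor(i,cv2.COLOR_RGB2HSV)
for n,(x0,y0,x1,y1) in dict(doorgrip=(180,180,235,205),plategrip=(190,128,246,152)).items():
    W=w[y0:y1,x0:x1]; h=hsv[y0:y1,x0:x1]
    m=(h[...,0]<15)&(h[...,1]>110)&(W[...,2]>140)
    P=W[m]; zt=np.nanpercentile(P[:,2],90); T=P[abs(P[:,2]-zt)<5]
    rc=cv2.minAreaRect(T[:,:2].astype(np.float32)); print(n,len(P),len(T),zt,T.mean(0),rc)
# sockets
W=w[170:205,148:185]; P=W[W[...,2]>60]; hi=np.nanpercentile(P[:,2],95);print("sock",len(P),np.histogram(P[:,2],12))
for lo,h_ in((-6,6),):
    T=P[abs(P[:,2]-hi)<6]; print(hi,T.mean(0),cv2.minAreaRect(T[:,:2].astype(np.float32)))
W=w[85:125,340:385]; P=W[W[...,2]>20]; print("pins",np.histogram(P[:,2],15))
print(np.round(w[88:124:2,346:384:3,2]).astype(int))
E
```

```text
(702, 735, 3)
doorgrip 484 453 245.72986792313807 [391.66013863 268.05215678 244.13612599] ((391.9261779785156, 268.2510070800781), (73.21524047851562, 17.624557495117188), 79.44530487060547)
plategrip 448 425 245.89226097665224 [480.26786018 251.50990456 244.2953531 ] ((480.869140625, 251.8053436279297), (73.17488098144531, 18.070972442626953), 78.7907943725586)
sock 396 (array([ 17,  63,  14,   2,   5,   2,   6,   4,  45,  56, 111,  71]), array([ 62.4958541 ,  73.43268064,  84.36950718,  95.30633371,
       106.24316025, 117.17998678, 128.11681332, 139.05363986,
       149.99046639, 160.92729293, 171.86411946, 182.800946  ,
       193.73777254]))
192.01368073698572 [403.04771459 328.67724774 191.14182744] ((403.2657470703125, 328.6126403808594), (27.181865692138672, 7.959628105163574), 79.64417266845703)
pins (array([ 25,  45,  49, 165,  75,  70,  52,  49,  55,  56,  64, 121, 227,
       105,  78]), array([ 29.44831933,  39.7654411 ,  50.08256288,  60.39968465,
        70.71680643,  81.0339282 ,  91.35104998, 101.66817175,
       111.98529353, 122.3024153 , 132.61953708, 142.936658
[... 359 characters left out ...]
05 102 155 168 178 176 154  83  83  79]
 [102  98  92  93  94 155 167 170 173 155  72  68  64]
 [ 87  86  83  80 143 154 161 168 166 156  65  54  51]
 [ 76  71  68  68  61 153 157 161 155  52  49  48  45]
 [ 60  67  63  65  47 151 156 154 154  44  44  41  38]
 [ 46  60  65  62  65 146 151 153   1   0  -2  -1   1]
 [ 31  65  67  78  88   2  -1   1  -2   0  -1  -1   2]
 [ -1  65  77  87  92  -2   0  -2  -2  -2   0   1  -1]
 [ -1  64  79  85  88  -3   0  -3  -2   2  -2  -3  -2]
 [ -3  64  76  79  82   0   0  -2  -1  -2   0   1   1]
 [  0  65  68  77  63  -1  -5  -1   1   0  -2   1  -2]
 [  2  58  67  64  63   1  -3  -2  -1   0   4  -1   0]
 [  1   0  59  62   3  -2   0   0  -2  -2  -2   0   0]]
```

View pics/crop1.png

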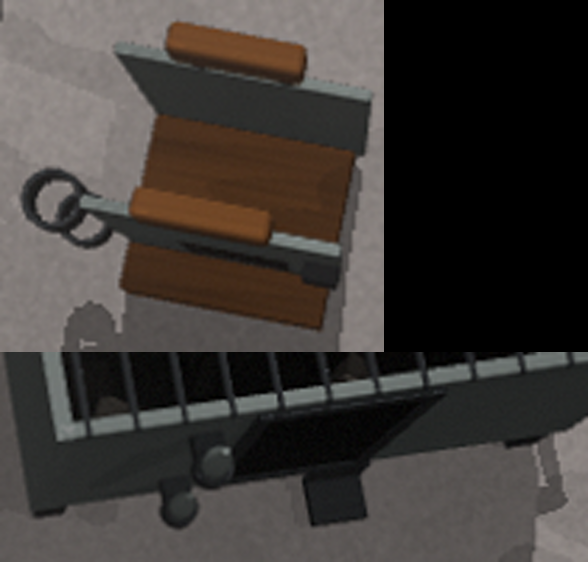

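```bash
python3 - <<'E'
from h import *
ws=[cloud("top")[2] for _ in range(6)]
w=np.nanmedian(np.array(ws),0); np.save("top_med.npy",w)
def reg(x0,y0,x1,y1,lo,hi):
    P=w[y0:y1,x0:x1].reshape(-1,3); return P[(P[:,2]>lo)&(P[:,2]<hi)]
U=reg(358,86,376,112,0,300)
for lo,hi in((148,158),(160,175),(175,190)):
    T=reg(359,92,376,112,lo,hi); print("up",lo,len(T),T.mean(0),T.min(0),T.max(0))
for lo,hi in((55,69),(70,82),(83,95)):
    T=reg(346,107,361,124,lo,hi); print("low",lo,len(T),T.mean(0),T.min(0),T.max(0))
# front face of grill: points between z 90..165, fit plane
F=reg(310,85,345,120,20,170)
c=np.median(F,0); u,s,v=np.linalg.svd(F-c); 
for _ in range(3):
    d=abs((F-c)@v[2]); G=F[d<4]; c=G.mean(0); v=np.linalg.svd(G-c)[2]
print("frontL",len(G),c,v[2])
F=reg(440,60,500,95,20,170); F=F[F[:,2]>30]
c2=np.median(F,0); v2=np.linalg.svd(F-c2)[2]
for _ in range(5):
    d=abs((F-c2)@v2[2]); G=F[d<5]; c2=G.mean(0); v2=np.linalg.svd(G-c2)[2]
print("frontR",len(G),c2,v2[2])
# front rim edge: for each y bin, min x with z 170..190
E=reg(300,50,512,100,172,186); ys=np.arange(np.nanmin(E[:,1]),np.nanmax(E[:,1]),8)
pts=[]
for y in ys:
    T=E[abs(E[:,1]-y)<4]
    if len(T)>3: pts.append((T[:,0].min(),y))
pts=np.array(pts); 
p=np.polyfit(pts[:,1],pts[:,0],1)
for _ in range(4):
    e=pts[:,0]-np.polyval(p,pts[:,1]); k=abs(e)<4; p=np.polyfit(pts[k,1],pts[k,0],1)
print("rim",len(pts),k.sum(),p,np.degrees(np.arctan(p[0])),ys[0],ys[-1])
# door
D=reg(180,180,235,205,150,300)
S=reg(150,172,185,205,165,185); print("sockU",len(S),S.mean(0),cv2.minEnclosingCircle(S[:,:2].astype(np.float32)))
T=reg(180,190,256,215,183,200); print("edge",len(T),cv2.minAreaRect(T[:,:2].astype(np.float32)))
E
```

```text
up 148 131 [586.1612106  -23.06533832 153.9392424 ] [571.2521978  -40.08744024 148.39259711] [603.13982308 -13.36826043 157.73709623]
up 160 61 [581.37283269 -24.07525374 168.38621547] [575.85665685 -34.76479137 160.48395879] [594.12796947 -17.98989565 174.96932018]
up 175 30 [584.6382312  -26.00223108 178.83795292] [580.14357072 -31.59167976 175.123215  ] [589.48190916 -21.86793492 183.35985916]
low 55 121 [587.6964164  -22.87733484  63.71310264] [571.2255644  -39.55032992  55.6044197 ] [606.15623169 -12.26394001  68.95772256]
low 70 36 [582.06080983 -24.25247749  76.87354672] [575.95639546 -36.57563907  70.91226244] [593.20780948 -18.174304    81.50619345]
low 83 28 [583.89151219 -26.21290039  88.05128084] [579.56573499 -31.82342861  83.85508103] [589.86221582 -20.97922896  92.84989632]
frontL 766 [600.079066    39.60767846 103.56827779] [-0.98808088 -0.15390097 -0.00326581]
frontR 1270 [ 648.52383465 -258.17531789  104.29521355] [-0.98610678 -0.16609975  0.00207339]
rim 50 47 [-1.60773427e-01  6.05074913e+02] -9.133479705228382 -296.4972314405945 95.50276855940552
sockU 151 [407.84778819 359.71202099 172.72599045] ((404.0411376953125, 349.10205078125), 32.09606170654297)
edge 126 ((388.6186218261719, 259.7618408203125), (130.10751342773438, 8.818512916564941), 81.67994689941406)
```

```bash
python3 -m inch '[0.02,0,0.045,0,0,0,0, 0.02,0,0.045,0,0,0,0, 0.02,0,0.045,0,0,0,0, 0.02,0.04,0,0,0,4,0, 0.02,0.04,0,0,0,4,0, 0.02,0.04,0,0,0,4,0, 0.02,0.04,0,0,0,4,0, 0.02,0.04,0,0,0,4,0, 0.02,0.04,0,0,0,4,0, 0.02,0.04,0,0,0,4,0]' 80
python3 -m inch '[0,0.04,0,0,0,4,0, 0,0.04,0,0,0,4,0, 0,0.04,0,0,0,4,0, 0,0.04,0,0,0,4,0, 0,0.04,0,0,0,4,0, 0,0.04,0,0,0,4,0, 0,0.04,0,0,0,4,0, 0,0.04,0,0,0,0,0, 0,0.04,0,0,0,0,0, 0,0.04,0,0,0,0,0]'
python3 -c "
import numpy as np
w=np.load('top_med.npy')
P=w[240:350,185:225].reshape(-1,3);P=P[P[:,2]>30];print('purple',P.min(0),P.max(0))
P=w[0:60,300:512].reshape(-1,3);P=P[(P[:,2]>195)&(P[:,2]<280)];print('tubes',P.min(0),P.max(0), P[np.argmin(P@[.987,.16,0])])"
```

```text
time: 1.45
tool_pos: [441.2, -267.9, 329.2]
tcp_rot: [180.0, 0.0, 51.8]
ft_force: [0.4, -0.4, 0.1]
finger_gap: 85.1
time: 2.45
tool_pos: [440.4, 132.1, 329.3]
tcp_rot: [180.0, -0.0, 79.7]
ft_force: [1.5, 0.9, 0.5]
finger_gap: 85.2
purple [110.57541712 267.86619086  31.25834093] [298.11116819 314.59143158 234.13616878]
tubes [ 716.46979252 -240.68793449  195.01430556] [763.22752989  22.60613114 231.20185172] [728.38704004 -64.9329172  209.75528345]
```

```bash
python3 -m inch '[-0.012,0.034,0,0,0,0,0, -0.012,0.034,0,0,0,0,0, -0.012,0.034,0,0,0,0,0, -0.012,0.034,0,0,0,0,0, 0,0,-0.03,0,0,0,0, 0,0,-0.03,0,0,0,0, 0,0,-0.02,0,0,0,0, 0,0,0,0,0,0,0, 0,0,0,0,0,0,0]'
python3 - <<'E'
from h import *
i,d,w=cloud("scene"); save(i,"s1.png",(180,60,420,300),2.4)
E
```

```text
time: 3.35
tool_pos: [392.7, 266.4, 249.6]
tcp_rot: [-180.0, 0.0, 79.6]
ft_force: [0.0, -0.6, 0.4]
finger_gap: 85.6
```

View pics/s1.png

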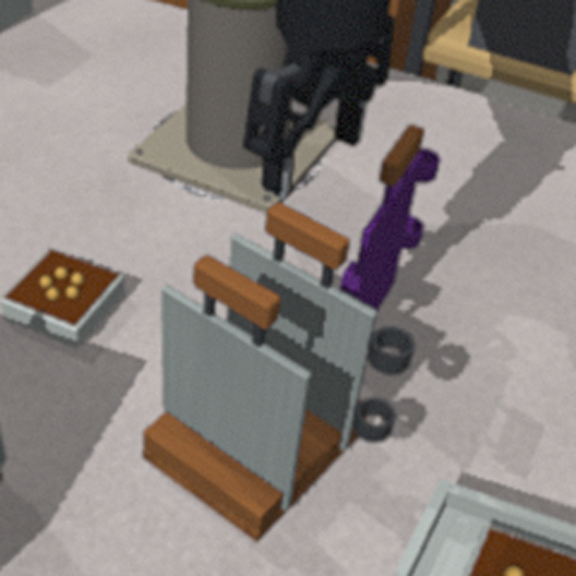

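The gripper at (312,165) looks farther back than the door grip at (307,235), so I will check with depth.

```bash
python3 - <<'E'
from h import *
i,d,w=cloud("scene")
for n,(x,y) in dict(tipA=(275,183),tipB=(350,135),grip=(307,235),gripL=(275,217),gripR=(342,252),pgrip=(236,290),purp=(403,150),table=(480,530),rackfr=(215,490)).items():
    u,v=int(180+x/2.4),int(60+y/2.4); print(n,np.round(np.nanmedian(w[v-1:v+2,u-1:u+2].reshape(-1,3),0)))
s=r.sense();print(s["joint_pos"],s["tool_pos"])
i2,d2,w2=cloud("top")
hsv=cv2.cvtColor(i,cv2.COLOR_RGB2HSV)
for nm,(x0,y0,x1,y1) in dict(d=(288,143,328,172),p=(258,164,300,198)).items():
    h=hsv[y0:y1,x0:x1];W=w[y0:y1,x0:x1];m=(h[...,0]<15)&(h[...,1]>110)&(W[...,2]>220);P=W[m];T=P[P[:,2]>240];print(nm,len(P),len(T),T.mean(0),P.max(0),P.min(0))
E
```

```text
tipA [449. 262. 318.]
tipB [351. 278. 309.]
grip [399. 271. 243.]
gripL [394. 241. 242.]
gripR [401. 305. 238.]
pgrip [488. 257. 245.]
purp [234. 290. 234.]
table [451. 482.  50.]
rackfr [522. 265.  32.]
[ 2.79422198e+01 -1.32711058e+01  9.94243337e+01  1.22492535e-03
  9.36924286e+01  3.83066952e+01] [393.54350787 266.70824543 250.91006446]
d 454 246 [394.76034736 270.79948406 244.87715398] [407.0770722  305.73497406 247.93975943] [380.54571223 234.23976439 221.13512891]
p 515 300 [483.6375171  255.26279225 244.7906129 ] [495.56373408 289.24951038 247.68647102] [468.42796821 217.71501463 221.21359071]
```

```bash
python3 - <<'E'
from h import *
i,d,w=cloud("scene")
for x in (268,275,282,345,352):
    u=int(180+x/2.4); print(x,[ (v,*np.round(w[v,u]).astype(int)) for v in range(106,146,3) if not np.isnan(w[v,u,0])])
i,d,w=cloud("top")
m=(w[...,2]>245)&(w[...,2]<340)&(abs(w[...,0]-393)<80)&(abs(w[...,1]-267)<60); P=w[m]; print(len(P), np.histogram(P[:,2],10))
E
```

```text
268 [(106, np.int64(462), np.int64(258), np.int64(383)), (109, np.int64(462), np.int64(259), np.int64(378)), (112, np.int64(462), np.int64(259), np.int64(372)), (115, np.int64(445), np.int64(251), np.int64(355)), (118, np.int64(466), np.int64(262), np.int64(364)), (121, np.int64(467), np.int64(262), np.int64(359)), (124, np.int64(467), np.int64(263), np.int64(354)), (127, np.int64(446), np.int64(254), np.int64(332)), (130, np.int64(448), np.int64(255), np.int64(328)), (133, np.int64(448), np.int64(255), np.int64(321)), (136, np.int64(448), np.int64(256), np.int64(315)), (139, np.int64(440), np.int64(253), np.int64(303)), (142, np.int64(94), np.int64(97), np.int64(13)), (145, np.int64(110), np.int64(105), np.int64(15))]
275 [(106, np.int64(462), np.int64(263), np.int64(385)), (109, np.int64(463), np.int64(264), np.int64(380)), (112, np.int64(464), np.int64(265), np.int64(376)), (115, np.int64(466), np.int64(266), np.int64(372)), (118, np.int64(466), np.int64(267), np.int64(366)), (121, np.int64(464), np.int64(266), np.int64(359)), (124, np.int64(466), np.int64(267), np.int64(355)), (1
[... 2044 characters left out ...]
64(280), np.int64(306)), (121, np.int64(-84), np.int64(135), np.int64(1)), (124, np.int64(-67), np.int64(142), np.int64(2)), (127, np.int64(-50), np.int64(150), np.int64(2)), (130, np.int64(-37), np.int64(156), np.int64(1)), (133, np.int64(-22), np.int64(162), np.int64(1)), (136, np.int64(-5), np.int64(169), np.int64(2)), (139, np.int64(12), np.int64(177), np.int64(4)), (142, np.int64(22), np.int64(181), np.int64(1)), (145, np.int64(37), np.int64(188), np.int64(2))]
51 (array([32,  0,  0,  0,  0,  0,  3,  3,  3, 10]), array([245.01847744, 254.44391257, 263.8693477 , 273.29478283,
       282.72021796, 292.14565309, 301.57108822, 310.99652335,
       320.42195848, 329.84739361, 339.27282874]))
```

```bash
python3 -m inch '[0,0.002,-0.02,0,0,0,0, 0,0,-0.017,0,0,0,0, 0,0,0,0,0,0,0, 0,0,0,0,0,0,0]'
python3 - <<'E'
from h import *
i,d,w=cloud("scene"); save(i,"s2.png",(260,80,360,240),3.5)
for x0,x1 in((285,300),(318,335)):
    W=w[90:170,x0:x1].reshape(-1,3); h=i[90:170,x0:x1].reshape(-1,3); m=(h.max(1)<70)&(W[:,2]>225); print(np.nanmin(W[m],0),np.nanmax(W[m],0),m.sum())
E
```

```text
time: 4.0
tool_pos: [392.9, 268.4, 212.7]
tcp_rot: [180.0, -0.0, 79.6]
ft_force: [0.1, -0.2, 0.2]
finger_gap: 85.8
[416.24331191 239.82043828 265.34393393] [468.05213929 271.8658711  392.64493053] 582
[323.13477511 267.80848789 264.59614782] [427.91532035 305.09338025 403.29994008] 622
```

View pics/s2.png

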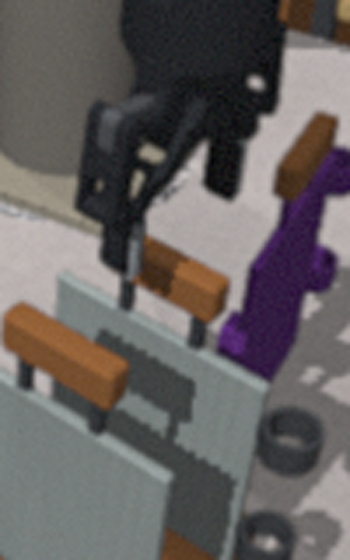

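```bash
python3 -m inch '[0,0,0.005,0,0,0,150, 0,0,0.005,0,0,0,150, 0,0,0,0,0,0,150, 0,0,0,0,0,0,150, 0,0,0,0,0,0,150, 0,0,0,0,0,0,150, 0,0,0,0,0,0,150, 0,0,0,0,0,0,150]'
python3 - <<'E'
from h import *
i,d,w=cloud("scene"); save(i,"s3.png",(260,80,360,240),3.5)
for x0,x1 in((285,300),(300,335)):
    W=w[90:170,x0:x1].reshape(-1,3); h=i[90:170,x0:x1].reshape(-1,3); m=(h.max(1)<70)&(W[:,2]>225); print(np.nanmin(W[m],0),np.nanmax(W[m],0),m.sum())
E
```

```text
time: 4.85
tool_pos: [392.6, 268.3, 221.8]
tcp_rot: [-180.0, 0.0, 79.6]
ft_force: [1.2, 0.1, 0.3]
finger_gap: 34.8
[420.55308114 245.32286241 270.32407034] [459.51592467 271.5924522  393.27839996] 325
[340.41803552 254.64405084 261.94054597] [453.36288406 304.60790409 403.25108432] 1505
```

View pics/s3.png

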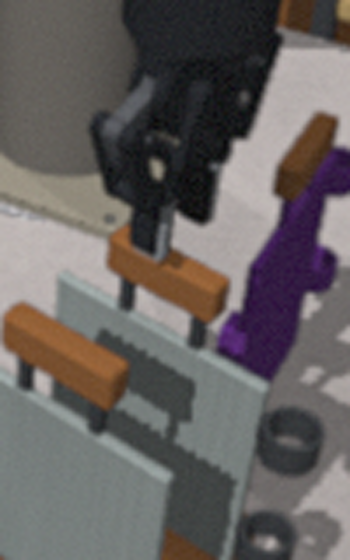

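```bash
python3 -m inch '[0,0,0,0,0,0,70, 0,0,0,0,0,0,70, 0,0,0,0,0,0,70, 0,0,0,0,0,0,70, 0,0,-0.015,0,0,0,70, 0,0,-0.015,0,0,0,70, 0,0,-0.014,0,0,0,70, 0,0,0,0,0,0,70]'
python3 - <<'E'
from h import *
i,d,w=cloud("scene"); save(i,"s4.png",(260,80,360,240),3.5)
W=w[90:180,285:335].reshape(-1,3); h=i[90:180,285:335].reshape(-1,3); m=(h.max(1)<70)&(W[:,2]>205)&(W[:,0]>425); print(np.nanmin(W[m],0),m.sum())
E
```

```text
time: 5.7
tool_pos: [390.8, 267.4, 174.2]
tcp_rot: [-179.7, 0.2, 79.7]
ft_force: [-0.5, -0.3, -0.6]
finger_gap: 61.6
[425.0082377  246.74398797 223.67458389] 1072
```

View pics/s4.png

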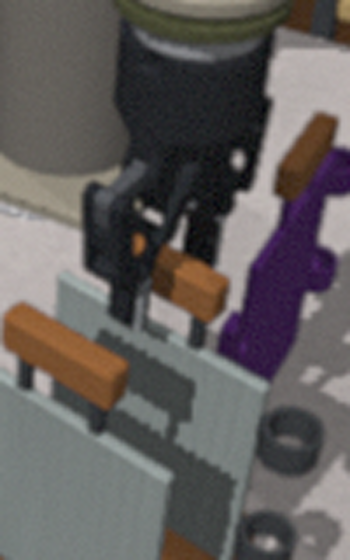

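Fingers straddle the grip at about (165,270), with tips beside its lower edge. Closing.

```bash
python3 -m inch '[0,0,0,0,0,0,220, 0,0,0,0,0,0,255, 0,0,0,0,0,0,255, 0,0,0,0,0,0,255, 0,0,0,0,0,0,255, 0,0,0,0,0,0,255, 0,0,0,0,0,0,255]' 80
python3 -m inch '[0,0,0.01,0,0,0,255, 0,0,0.01,0,0,0,255, 0,0,0.01,0,0,0,255, 0,0,0.01,0,0,0,255, 0,0,0,0,0,0,255]'
```

```text
time: 6.45
tool_pos: [393.3, 268.8, 179.0]
tcp_rot: [179.9, -0.1, 79.7]
ft_force: [-0.2, 1.0, 5.4]
finger_gap: 16.7
time: 6.95
tool_pos: [393.7, 268.9, 220.1]
tcp_rot: [179.9, -0.1, 79.6]
ft_force: [0.5, 0.4, -7.5]
finger_gap: 17.0
```

```bash
python3 -m inch '[0,0,0.01,0,0,0,255, 0,0,0.01,0,0,0,255, -0.005,-0.03,0,0,0,0,255, -0.005,-0.03,0,0,0,0,255, -0.005,-0.03,0,0,0,0,255, -0.005,-0.03,0,0,0,0,255, -0.005,-0.03,0,0,0,0,255, 0,-0.03,0,0,0,0,255, 0,-0.03,0,0,0,2,255, 0,-0.03,0,0,0,2,255]'
python3 -m inch '[0,-0.03,0,0,0,3,255, 0.01,-0.03,0,0,0,3,255, 0.02,-0.03,0,0,0,3,255, 0.02,-0.03,0,0,0,3,255, 0.02,-0.03,0,0,0,3,255, 0.02,-0.02,0,0,0,0,255, 0.015,0,0,0,0,0,255, 0.009,0,0,0,0,0,255, 0,0,0,0,0,0,255, 0,0,0,0,0,0,255]'
python3 - <<'E'
from h import *
for n in("scene","top"):
    i,d,w=cloud(n); np.savez(n+"1.npz",i=i,w=w); save(i,n+"1.png",s=1.5)
E
```

```text
time: 7.95
tool_pos: [367.7, 27.3, 238.9]
tcp_rot: [179.9, -0.0, 83.7]
ft_force: [1.5, -0.1, -7.7]
finger_gap: 16.7
time: 8.95
tool_pos: [481.3, -141.1, 238.1]
tcp_rot: [-180.0, -0.0, 98.7]
ft_force: [0.3, 0.0, -7.5]
finger_gap: 16.9
```

View pics/top1.png

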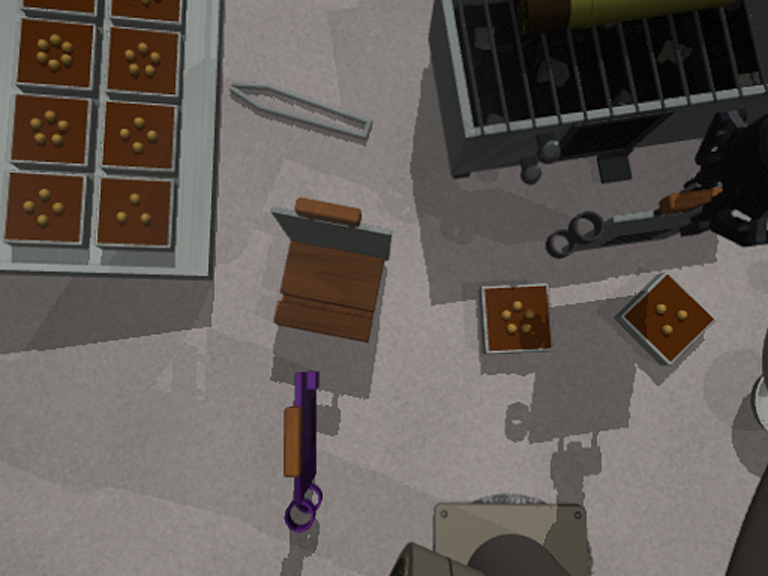

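```bash
cat >> h.py <<'E'
from scipy.optimize import least_squares
def rings(w,boxes):
    out=[]
    for (x0,y0,x1,y1),zr in boxes:
        P=w[y0:y1,x0:x1].reshape(-1,3); P=P[(P[:,2]>zr[0])&(P[:,2]<zr[1])]
        zt=np.percentile(P[:,2],90); T=P[abs(P[:,2]-zt)<4]
        s=least_squares(lambda c:np.hypot(T[:,0]-c[0],T[:,1]-c[1])-16,T[:,:2].mean(0),loss="soft_l1")
        print("ring",len(T),"ztop",round(np.median(T[T[:,2]>zt-2.5][:,2]),1),"c",np.round(s.x,1),"rms",round(np.sqrt(np.mean(s.fun**2)),2)); out.append(s.x)
    return out
def edge(w,box,z):
    x0,y0,x1,y1=box; P=w[y0:y1,x0:x1].reshape(-1,3); P=P[abs(P[:,2]-z)<4]
    print("edge",len(P),cv2.minAreaRect(P[:,:2].astype(np.float32)),cv2.fitLine(P[:,:2].astype(np.float32),cv2.DIST_HUBER,0,.01,.01).ravel())
E
python3 - <<'E'
from h import *
w=np.nanmedian([cloud("top")[2] for _ in range(5)],0)
rings(w,[((376,138,403,164),(215,250)),((362,150,382,173),(130,160))])
P=w[138:165,404:480].reshape(-1,3); print(np.histogram(P[:,2],bins=range(0,300,20)))
edge(w,(404,138,470,155),252)
# grip
i=cloud("top")[0]; hsv=cv2.cvtColor(i,cv2.COLOR_RGB2HSV)[120:145,435:485]; W=w[120:145,435:485]
m=(hsv[...,0]<15)&(hsv[...,1]>110)&(W[...,2]>290); print("grip",W[m].mean(0),W[m].max(0),W[m].min(0))
print(r.sense()["tool_pos"])
E
```

```text
ring 148 ztop 233.8 c [467.6 -46.1] rms 1.19
ring 78 ztop 143.9 c [467.6 -45.5] rms 1.24
(array([179,   0,   0,  24,  51,  72,  88, 112, 147, 170, 108, 120, 215,
        10]), array([  0,  20,  40,  60,  80, 100, 120, 140, 160, 180, 200, 220, 240,
       260, 280]))
edge 154 ((476.7825012207031, -105.59407043457031), (8.15320873260498, 79.07179260253906), 8.116044998168945) [ 8.6935148e-02 -9.9621397e-01  4.7424704e+02 -9.4089714e+01]
grip [ 479.97697601 -124.58105     304.48275441] [ 492.62460545 -103.8551553   360.56971737] [ 468.29502576 -156.96701483  290.24500937]
[ 481.58110086 -141.50352056  238.17963267]
```

```bash
python3 -m inch '[0,0,-0.008,0,0,0.9,255, 0,0,-0.007,0,0,0,255, 0.02,0.003,0,0,0,0,255, 0.02,0.003,0,0,0,0,255, 0.02,0.003,0,0,0,0,255, 0.015,0.003,0,0,0,0,255, 0.01,0.002,0,0,0,0,255, 0,0,0,0,0,0,255, 0,0,0,0,0,0,255]'
python3 - <<'E'
from h import *
ims=[cloud("top") for _ in range(5)]
w=np.nanmedian([x[2] for x in ims],0); save(ims[0][0],"top2.png",(330,60,512,170),4)
np.save("top2.npy",w)
P=w[60:150,350:450].reshape(-1,3); k=(P[:,2]>208)&(P[:,2]<228)&(P[:,1]>-70)
T=P[k]; print(len(T)); 
zt=np.percentile(T[:,2],85);T=T[abs(T[:,2]-zt)<4]
s=least_squares(lambda c:np.hypot(T[:,0]-c[0],T[:,1]-c[1])-16,T[:,:2].mean(0),loss="soft_l1"); print(zt,len(T),s.x,np.sqrt(np.mean(s.fun**2)))
k=(abs(P[:,2]-129)<5)&(P[:,0]<s.x[0]+20)&(np.hypot(P[:,0]-s.x[0],P[:,1]-s.x[1])<22);T=P[k]
s=least_squares(lambda c:np.hypot(T[:,0]-c[0],T[:,1]-c[1])-16,T[:,:2].mean(0),loss="soft_l1"); print(len(T),s.x,np.sqrt(np.mean(s.fun**2)),np.median(T[:,2]))
edge(w,(370,60,460,130),238)
E
```

```text
time: 10.25
tool_pos: [566.1, -127.6, 222.4]
tcp_rot: [-179.9, -0.0, 99.6]
ft_force: [-0.2, -0.0, -8.1]
finger_gap: 16.7
255
219.39445748878296 164 [551.19411466 -33.84862665] 3.8360839247590013
120 [550.113252   -32.37751855] 1.801895423745737 127.95124146231126
edge 163 ((561.757080078125, -92.00648498535156), (7.85625696182251, 78.60888671875), 8.554631233215332) [ 1.360826e-01 -9.906975e-01  5.607204e+02 -8.787788e+01]
```

View pics/top2.png

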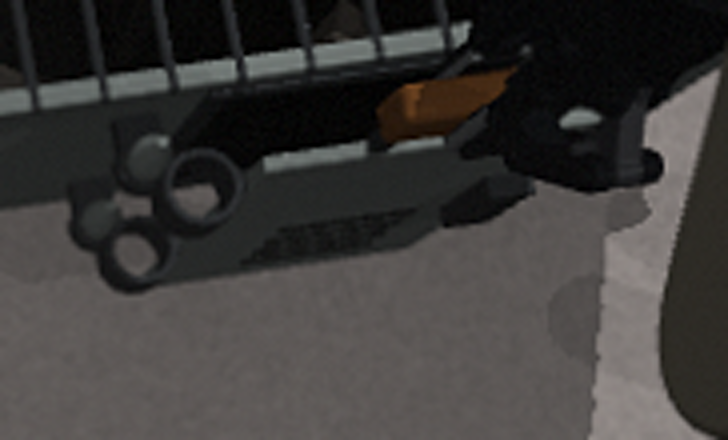

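Rings are at (200,192) and (133,255) in this crop, just in front of the pins at (147,157) and (95,215), and clear in height. Going in.

```bash
python3 -m inch '[0.01,0.0015,0,0,0,0,255, 0.01,0.0015,0,0,0,0,255, 0.01,0.0015,0,0,0,0,255, 0.005,0.0007,0,0,0,0,255, 0,0,0,0,0,0,255, 0,0,0,0,0,0,255]'
python3 - <<'E'
from h import *
ims=[cloud("top") for _ in range(6)]
w=np.nanmedian([x[2] for x in ims],0); save(ims[0][0],"top3.png",(340,60,420,130),7)
P=w[60:150,340:450].reshape(-1,3); c0=np.array([585.4,-27])
for z in (219,129):
    k=(abs(P[:,2]-z)<5)&(abs(np.hypot(*(P[:,:2]-c0).T)-16)<5);T=P[k]
    s=least_squares(lambda c:np.hypot(T[:,0]-c[0],T[:,1]-c[1])-16,T[:,:2].mean(0),loss="soft_l1"); print(z,len(T),s.x,np.sqrt(np.mean(s.fun**2)),np.median(T[:,2]))
for z0,z1 in((172,186),(80,95)):
    T=P[(P[:,2]>z0)&(P[:,2]<z1)&(np.hypot(*(P[:,:2]-c0).T)<9)]; print("pin",len(T),T.mean(0) if len(T) else 0)
E
```

```text
time: 11.1
tool_pos: [601.7, -122.3, 222.6]
tcp_rot: [-180.0, -0.0, 99.6]
ft_force: [-0.2, 0.9, -7.8]
finger_gap: 16.9
219 159 [587.10339023 -27.504118  ] 1.3782478104202305 218.4145342298175
129 71 [585.48222292 -27.08798755] 1.280390523132397 128.22821652722962
pin 6 [581.00807666 -23.29797576 173.0023661 ]
pin 2 [579.56426113 -24.12725169  81.30213341]
```

View pics/top3.png

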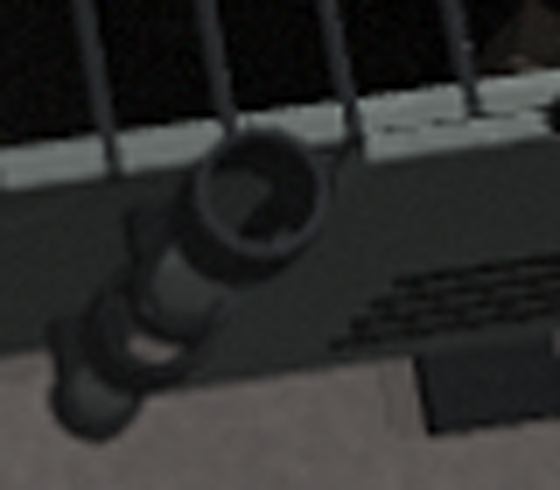

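Both rings stand over the pins, the upper one at (258,195) with its pin seen beneath. Ring axis is about (586,-27) against the pin at (585.4,-27). Lowering in stages.

```bash
python3 -m inch '[-0.0007,0,-0.006,0,0,0,255, 0,0,-0.006,0,0,0,255, 0,0,-0.006,0,0,0,255, 0,0,-0.006,0,0,0,255, 0,0,0,0,0,0,255]'; python3 -m inch '[0,0,-0.005,0,0,0,255, 0,0,-0.004,0,0,0,255, 0,0,-0.004,0,0,0,255, 0,0,0,0,0,0,255]'
```

```text
time: 11.9
tool_pos: [600.1, -122.1, 197.2]
tcp_rot: [-179.9, -0.1, 99.6]
ft_force: [0.0, 0.7, -8.1]
finger_gap: 16.7
time: 12.3
tool_pos: [600.6, -122.3, 185.0]
tcp_rot: [-179.9, -0.0, 99.6]
ft_force: [-0.2, -0.0, -8.4]
finger_gap: 16.2
```

```bash
python3 -m inch '[0,0,-0.002,0,0,0,255, 0,0,-0.002,0,0,0,255, 0,0,0,0,0,0,255]';python3 -m inch '[0,0,-0.001,0,0,0,255, 0,0,-0.0005,0,0,0,255, 0,0,0,0,0,0,255]'
python3 - <<'E'
from h import *
w=np.nanmedian([cloud("top")[2] for x in range(6)],0)
P=w[60:150,330:450].reshape(-1,3); c0=np.array([585.4,-27])
for z in (176,86):
    k=(abs(P[:,2]-z)<7)&(abs(np.hypot(*(P[:,:2]-c0).T)-16)<4);T=P[k]
    s=least_squares(lambda c:np.hypot(T[:,0]-c[0],T[:,1]-c[1])-16,T[:,:2].mean(0),loss="soft_l1"); print(z,len(T),s.x,np.sqrt(np.mean(s.fun**2)),np.median(T[:,2]))
E
```

```text
time: 12.6
tool_pos: [600.9, -122.4, 181.7]
tcp_rot: [-180.0, -0.0, 99.6]
ft_force: [0.2, 0.5, -8.3]
finger_gap: 16.9
time: 12.9
tool_pos: [601.3, -122.4, 181.1]
tcp_rot: [180.0, 0.0, 99.6]
ft_force: [-0.1, 0.2, -4.3]
finger_gap: 16.6
176 163 [586.03985938 -27.37135051] 1.2904262584241009 176.3174476691853
86 103 [585.11635994 -26.72181203] 1.273869635351954 86.31922687290029
```

```bash
python3 -m inch '[0,0,-0.0007,0,0,0,255, 0,0,0,0,0,0,255]'; python3 -m inch '[0,0,0,0,0,0,200, 0,0,0,0,0,0,170, 0,0,0,0,0,0,130, 0,0,0,0,0,0,110, 0,0,0,0,0,0,110, 0,0,0,0,0,0,110]'; python3 -m inch '[0,0,0.01,0,0,0,110, 0,0,0.02,0,0,0,110, 0,0,0.03,0,0,0,110, 0,0,0.03,0,0,0,110, 0,0,0.03,0,0,0,110, -0.03,0,0.01,0,0,0,110, -0.04,-0.02,0,0,0,0,110, -0.04,-0.02,0,0,0,0,110, -0.04,-0.02,0,0,0,0,110, 0,0,0,0,0,0,110]'
python3 - <<'E'
from h import *
ims=[cloud("top") for x in range(6)]; i=ims[0][0]; w=np.nanmedian([x[2] for x in ims],0); save(i,"top4.png",(130,50,512,300),2)
P=w[60:150,330:450].reshape(-1,3); c0=np.array([585.4,-27])
for z in (176,86):
    k=(abs(P[:,2]-z)<7)&(abs(np.hypot(*(P[:,:2]-c0).T)-16)<4);T=P[k]
    s=least_squares(lambda c:np.hypot(T[:,0]-c[0],T[:,1]-c[1])-16,T[:,:2].mean(0),loss="soft_l1"); print(z,len(T),s.x,np.median(T[:,2]))
hsv=cv2.cvtColor(i,cv2.COLOR_RGB2HSV); br=(hsv[...,0]<15)&(hsv[...,1]>110)
for z0,z1,b in((238,256,(380,40,512,140)),(238,256,(190,128,246,152))):
    x0,y0,x1,y1=b; W=w[y0:y1,x0:x1]; T=W[br[y0:y1,x0:x1]&(W[...,2]>z0)&(W[...,2]<z1)]
    print("grip",len(T),T.mean(0) if len(T) else 0, cv2.minAreaRect(T[:,:2].astype(np.float32)) if len(T) else 0)
E
```

```text
time: 13.4
tool_pos: [601.6, -122.3, 181.0]
tcp_rot: [179.9, 0.0, 99.6]
ft_force: [-1.4, 3.3, 4.0]
finger_gap: 16.9
time: 14.0
tool_pos: [601.0, -122.4, 179.7]
tcp_rot: [180.0, 0.0, 99.6]
ft_force: [0.1, 0.9, -0.1]
finger_gap: 48.8
time: 15.0
tool_pos: [447.8, -184.3, 311.2]
tcp_rot: [180.0, 0.1, 99.4]
ft_force: [0.5, 1.2, 1.0]
finger_gap: 48.3
176 161 [586.1934677  -27.29169111] 176.18028583946085
86 106 [585.24336557 -26.67363171] 85.90841597440081
grip 460 [ 600.40763429 -119.52847     245.46074535] ((601.607666015625, -120.98328399658203), (17.514087677001953, 73.66578674316406), 8.256915092468262)
grip 435 [480.08885582 251.34135089 244.08098348] ((480.8465270996094, 251.45458984375), (72.87736511230469, 17.7934513092041), 79.0740966796875)
```

View pics/top4.png

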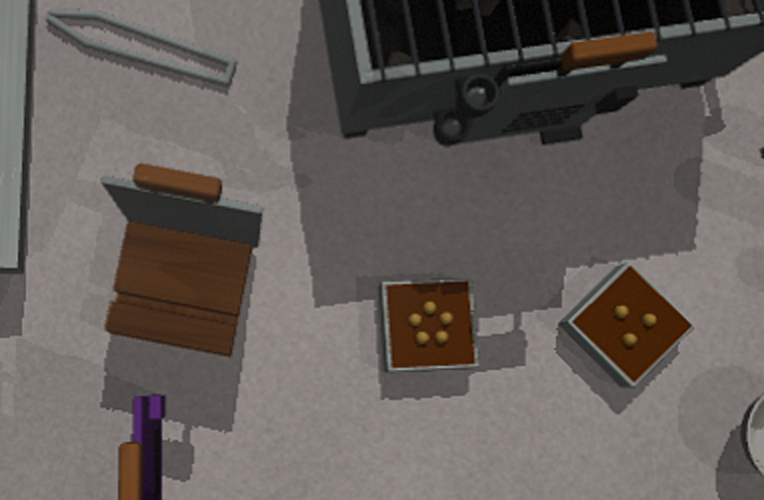

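The door hangs shut across the opening with pin tips inside both sockets, at (482,92) and (451,125). The plate stands in its slot, and the gripper is clear.

```bash
python3 -c "
from bench import r
print(r.sense()['ft_force']); print(r.hand_in())"
```

```text
[-0.00788795  0.29422875  1.02104347]
the job is handed in; nothing more can be done
None
```

The door is hung on both hinge pins, shut across the stoke opening and released, and I handed the job in at about 15 s of the 45 s. The hand-in gave no verdict, so what follows rests on my own last measurements.

- **Hinge fit:** the socket axes measured (586.2, -27.3) and (585.2, -26.7), against a pin axis of about (585.4, -27), so they agree to about 1 mm.
- **Height:** the socket tops are at z 176.2 and 85.9, which puts the hinge point at about 120 mm, the same as the grill's. Contact with the shoulders showed in the force before I let go.
- **Door pose:** the door is upright. Its grip centre is at (601.6, -121.0), and the target was (600, -121). It is turned about 8.3°, and the grill about 9.2°.
- **Plate:** its grip is within about 0.5 mm of where it started. The gripper was well clear and at rest.

**One disagreement:** the reported TCP height was about 40 mm lower than the fingertip height seen by both cameras. I set the grasp height from the cameras, and the grasp held. I did not find the cause.

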